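# Lift the flush cover off the desk box with its quarter-turn lift key

### The arm

A 7-joint arm with a two-finger parallel gripper is mounted at the origin on a cart in front of the work surface, level with it; the furniture and walls round the work are solid. World frame = base frame: x ahead of the robot, y to its left, z up, the work surface at z = 0. Lengths are in m, angles in rad, forces in N, time in s.
With the tool pointing down it reaches from about 0.35 to 0.9 m from the base axis. Payload 7.2 kg.
Tool frame: the origin (TCP) lies between the finger pads; the fingertips stand 22 mm ahead of it and the grasp point (between the pads) lies 3 mm ahead of it; z points along the fingers, y is the line along which they close (so a half turn about z gives the same grasp; the last joint's range is limited). The gripper opens to 85 mm and grips with 20 to 120 N. Pads are 22 mm wide; open, the fingers measure 114 mm over their backs; the gripper's body (76 mm by 85 mm) begins 54 mm behind the grasp point. The pads swing forward as they close: fully open they stand 13 mm farther back than shut.
Start: joints at [1.21, 0.411, -0.013, 1.596, 0.006, 1.134, -0.082], TCP at [0.18, -0.598, 0.253] pointing down, gripper open.
Joint ranges: [-2.95, 2.95], [-0.29, 1.99], [-1.47, 1.44], [0.14, 2.54], [-1.03, 4.17], [0.13, 1.85], [-2.86, 2.86]. Speed limits (rad/s): [2.39, 2.39, 3.01, 3.01, 3.14, 3.14, 3.14].

### API

Orientations are given as a rotation vector (axis times angle).
In Python, from rig import env, eyes gives the robot as it stands.
- The arm moves only by the tool arm_command, never from a script. Its argument "plan" is one flat list of numbers, 7 for each row, row after row: the shift along the tool's x, y, z in mm, then the turn, a rotation vector about the tool's x, y, z in degrees, then the opening, from -1 (shut) to 1 (fully open). A call has exactly 8 rows; each row shifts and turns the commanded pose from where the row before left it, along the tool's axes as they then stand; what a row does not reach is not made up. A row lasts 1/10 s, in which the tool goes at most 50 mm and 8.59 degrees, less where a joint would pass 70% of its speed; a pose out of reach is approached as far as the arm can. A call with a gripper value outside its range is refused whole. The fingers move at their own pace and stop on an object; "newtons" is the grip in N (left out, the last holds). Time passes only in rows, so rows that do not move let the fingers close, or fill a call up. It gives the time, the measured TCP pose, the force, the opening and the grip force at its end, in the units of the state.
- env.sense(): the state, without advancing time (a new reading comes with each control period).
- eyes.snapshot(name): name is "scene" or "top" or "wrist"; returns the picture (400x640x3 uint8, blue, green, red); there is no depth.
- eyes.camera_model(name): a dict with "camera_matrix" (3x3 intrinsics, pixels), "dist_coeffs" ([k1, k2, p1, p2, k3] as OpenCV has them; the pictures are not rectified), "world_to_cam" (4x4, takes a point from world to camera coordinates). Camera axes: x right, y down, z forward; pixel columns grow to the right and rows downward; lengths in m; the calibration is good to about 2 mm. A picture is of the moment at which its call begins: read the wrist's pose just before it. camera_model takes no time and is no camera call; for the wrist camera it gives the pose at the moment of the call.
- env.hand_in(): hands the job in; it is judged then, once.
The state is a dict: "time_s": time; "joint_positions": joint angles; "qvel": joint speeds; "tau": joint torques, N m; "eef_pos": TCP position; "ee_rot": TCP orientation; "ft_force": force on the tool from outside, world axes, zero at the start; "moment": the same for the moment, N m; "opening": finger opening in m; "grip_force": force on a finger pad.
Only numpy, scipy, OpenCV 4.12 (cv2) and the standard library are available. Lean on these libraries where they do the work, as an engineer would, in place of code of your own. Each camera call takes 0.05 s, during which the arm holds its last target. There are 200 camera calls.

### The job

Open the wooden desk box: take the black-handled lift key from its stand, put its T-shaped foot through the slot of the flush metal cover, give it a quarter turn so it locks underneath, and lift the cover off without touching the cover with the gripper. Carry it on the key to the round cork mat, set it down gently in the middle on its feet, then unlock the key, draw it out and put it back upright, fully home, in its stand. Do not drop or topple the key, and leave the things in the box and on the desk as they are.

Things in the scene. Friction and masses are not known exactly. Their poses are not given: they have to be found in the camera images.
- desk_box: Square wooden box, 116 x 116 mm and 55 mm high, fixed to the desk. Origin: centre of its underside; z up; x and y parallel to its sides. Its top has a square recess 90 x 90 mm, 5 mm deep, in which the cover lies flush (3 mm of play all round) on a ledge; inside it is 72 x 72 mm, floor at 6 mm. It has no moving part.
- cover: Loose square aluminium cover, plate 84 x 84 x 5 mm, 0.1 to 0.2 kg, with a through slot 30 mm (cover x) by 11 mm (cover y) in its centre and four rubber feet, 8 mm diameter, 14 mm long, at x, y = +-28 mm below. Origin: centre of the plate's TOP face = centre of the slot; z up. In the box the origin is at z = 55 mm; standing on the mat at z = 23 mm.
- lift_key: Loose steel lift key, about 0.1 kg, 69 mm tall, upright in the stand. Origin: centre of the collar's UNDERSIDE; z up along the shaft. Collar: 36 mm diameter, up to 9 mm above the origin, then a 10 mm neck and the paddle handle. Below the collar a 6 mm round shaft and the T foot. Paddle and foot both lie along key x.
- key_grip (a point): Point in the key's black flat paddle handle, 44 mm above the key's origin. The paddle is 36 mm along key x, 16 mm thick along key y, from 20 to 56 mm above the key's origin: grip it across the 16 mm.
- key_foot (a point): Centre of the underside of the key's T foot, 13 mm below the key's origin. The foot is 24 mm along key x, 5 mm along key y, 5 mm high (its top 8 mm below the origin). With key x along cover x (either way round) it passes the slot with 3 mm of play on each side.
- cover_slot (a point): Centre of the cover's slot, top face. With the key's collar resting on the plate here (key origin at this point) the foot is 3 mm below the plate and turns freely either way. Turned 60 to 120 degrees it is locked: lifted, the cover hangs on it 3 mm below the collar, tilting by up to 0.2 rad. Turned back, it comes out.
- key_stand: Square wooden stand, 64 x 64 mm (rubber foot 68 mm), 36 mm high, fixed, with a slot 30 mm (along its x) by 11 mm (along its y), 24 mm deep, in the centre of its top. Origin: centre of its underside; z up. Home, the key's collar rests on its top: key origin on the stand's axis, 36 mm up, key x along stand x (either way round).
- cork_mat: Round cork mat, 170 mm diameter, 4 mm thick, fixed on the desk. Origin: centre of its underside.
- battery: Small battery, 50 x 15 x 15 mm, lying inside the box below the cover; leave it. Origin: its underside.
- usb_stick: USB stick, 53 x 17 x 8 mm, lying inside the box below the cover; leave it. Origin: its underside.
- candle_glass: Empty glass, 81 mm diameter, 91 mm high, standing near the box. Origin: centre of its underside. Bystander.
- staple_box: Small cardboard box, 30 x 52 x 21 mm, near the box. Origin: its underside. Bystander.
- glue_stick: Glue stick standing upright, 26 mm diameter, 89 mm high, near the mat. Origin: its underside. Bystander.
- eraser: Eraser, 22 x 42 x 13 mm, near the mat. Origin: its underside. Bystander.
- dropper: Dropper bottle standing upright, 34 mm diameter, 102 mm high, near the stand. Origin: its underside. Bystander.
- tape_roll: Small roll of tape lying flat, 37 mm diameter, 15 mm high. Origin: its underside. Bystander.
- earbud_case: Earbud case, 46 x 60 x 22 mm. Origin: its underside. Bystander.
Things that resemble listed ones, but are neither listed nor needed, are in the scene too. What is shaped like the lift_key but green is not meant.

How it is judged:
On the way, in this order (a step that is already met when the one before it is completed fails the run):
1. the key's foot is through the slot of the cover, collar down, while the cover still lies in the box (horizontal distance between lift_key and cover below 0.008 m and z of lift_key in the frame of cover below 0.005 m and horizontal distance between cover and desk_box below 0.01 m and height (world z) of cover below 0.06 m), for 0.1 s.
2. the cover hangs on the locked key, lifted clear of the box (height (world z) of cover above 0.085 m and distance between lift_key and cover below 0.02 m), for 0.2 s.
3. the cover stands in the middle of the mat with the key still in its slot (horizontal distance between cover and cork_mat below 0.025 m and height (world z) of cover between 0.019 and 0.028 m and angle between cover's own z axis and vertical below 0.06 rad and distance between lift_key and cover below 0.012 m), for 0.1 s.
At the end, for the whole second after the job is handed in: The cover stands level, at rest on its feet on the mat, its centre within 25 mm of the mat's; the key stands upright at rest, fully home in its stand (within 5 mm in height, 8 mm of the axis); contents are within 15 mm and bystanders within 20 mm of where they were (horizontal distance between cover and cork_mat below 0.025 m and height (world z) of cover between 0.019 and 0.028 m and angle between cover's own z axis and vertical below 0.06 rad and horizontal distance between lift_key and key_stand below 0.008 m and height (world z) of lift_key between 0.033 and 0.041 m and angle between lift_key's own z axis and vertical below 0.1 rad and linear speed of each of cover, lift_key below 0.02 m/s); the robot touches nothing.
It fails at once if the gripper or arm touched the cover (contact force between any of the fingers, the arm and cover above 1 N).
It fails at once if the cover came down on the mat with a bump (faster than 0.4 m/s close above it) (horizontal distance between cover and cork_mat below 0.08 m and height (world z) of cover below 0.05 m and linear speed of cover above 0.4 m/s).
It fails at once if the key was dropped or toppled (leaning over 45 degrees) (angle between lift_key's own z axis and vertical above 0.8 rad).
It fails at once if a thing in the box was shifted by more than 15 mm (distance of any of battery, usb_stick from where it was at the start of the episode above 0.015 m).
It fails at once if a bystander was pushed more than 20 mm or toppled (distance of any of candle_glass, staple_box, glue_stick, eraser, dropper, tape_roll, earbud_case from where it was at the start of the episode above 0.02 m or angle between any of candle_glass, glue_stick, dropper's own z axis and vertical above 0.4 rad).
It also fails if it takes over 67 s, if anything falls off the work surface, if the arm or the gripper's body presses on something with over 40 N, if the wrist force passes 120 N, or if a joint passes its speed limit or range.

## Working session

There is one attempt and no reset: what is moved stays moved. The work goes in short steps, Python scripts to look and compute and a tool call to move; the robot and the scene stay as the last step left them, time stands still between calls to the robot, and variables do not carry over. Pictures are saved under pics/ and viewed, at most 12 in all, crops included, and the job is handed in when it is done.

Besides the shell and the picture viewer there is one more tool, called after "Request:" as name(argument=value, ...), one argument or row to a line, values as JSON. arm_command: Moves the arm, as the interface text tells. Its arguments: {"type":"object","properties":{"plan":{"type":"array","items":{"type":"number"}},"newtons":{"type":"number"}},"required":["plan"]}

```bash
mkdir -p pics; ls; python3 - <<'E'
from rig import env, eyes
import cv2,numpy as np
s=env.sense(); print({k:np.round(v,3).tolist() for k,v in s.items()})
for n in ("scene","top"):
    cv2.imwrite(f"pics/{n}0.png",eyes.snapshot(n))
    m=eyes.camera_model(n); print(n,np.round(m["camera_matrix"],1).tolist(),np.round(m["dist_coeffs"],3).tolist(),np.round(m["world_to_cam"],3).tolist())
E
```

```text
pics
{'time_s': 0.0, 'joint_positions': [1.21, 0.412, -0.013, 1.597, 0.006, 1.134, -0.082], 'qvel': [0.002, 0.001, -0.0, 0.001, -0.0, 0.001, 0.001], 'tau': [-0.0, -60.064, 0.682, -29.941, 0.014, 0.011, -0.0], 'eef_pos': [0.18, -0.598, 0.252], 'ee_rot': [-3.106, -0.458, 0.001], 'ft_force': [1.299, 1.524, 0.401], 'moment': [-0.051, -0.02, 0.034], 'grip_force': 0.0, 'opening': 0.086}
scene [[392.1, 0.0, 327.8], [0.0, 392.1, 207.6], [0.0, 0.0, 1.0]] [-0.005, 0.0, 0.0, 0.0, 0.0] [[0.878, -0.479, 0.014, -0.48], [-0.359, -0.678, -0.641, 0.245], [0.317, 0.558, -0.767, 0.881], [0.0, 0.0, 0.0, 1.0]]
top [[432.7, 0.0, 320.1], [0.0, 432.7, 192.4], [0.0, 0.0, 1.0]] [-0.055, 0.0, 0.0, 0.0, 0.0] [[0.005, -1.0, -0.011, -0.0], [-0.988, -0.003, -0.157, 0.55], [0.157, 0.011, -0.988, 1.366], [0.0, 0.0, 0.0, 1.0]]
```

View pics/top0.png

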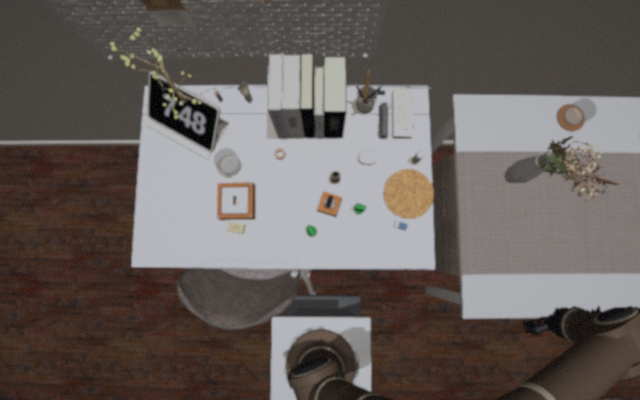

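View pics/scene0.png

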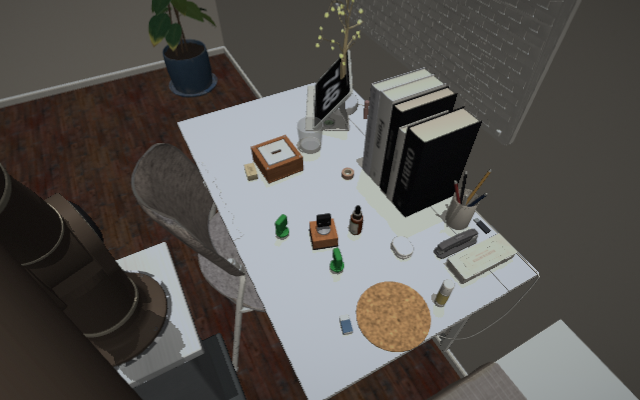

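Top view: box at px (236,201) with the cover slot at (235,200); stand with the black key at (329,203), rotated; mat at (409,194); dropper at (335,177). There are green decoys at (359,208) and (311,231).

```bash
cat > h.py <<'E'
import cv2,numpy as np
from rig import env,eyes
from scipy.spatial.transform import Rotation as R
def plane(m,px,z):
    px=np.array(px,float).reshape(-1,1,2)
    u=cv2.undistortPoints(px,m["camera_matrix"],m["dist_coeffs"]).reshape(-1,2)
    W=np.array(m["world_to_cam"]); A=W[:3,:3]; c=-A.T@W[:3,3]
    d=np.c_[u,np.ones(len(u))]@A
    return c+d*((z-c[2])/d[:,2])[:,None]
def yaw(p): d=p[1]-p[0]; return np.degrees(np.arctan2(d[1],d[0]))
def rect(m,cnt,z):
    P=plane(m,cnt.reshape(-1,2),z)[:,:2]; r=cv2.minAreaRect((P*1000).astype(np.float32)); return np.round(r[0],1),np.round(r[1],1),round(r[2],1)
def biggest(mask,box):
    k=np.zeros_like(mask); x0,y0,x1,y1=box; k[y0:y1,x0:x1]=mask[y0:y1,x0:x1]
    cs,_=cv2.findContours(k,cv2.RETR_EXTERNAL,cv2.CHAIN_APPROX_NONE); return max(cs,key=cv2.contourArea)
E
python3 - <<'E'
from h import *
im=cv2.imread("pics/top0.png"); m=eyes.camera_model("top")
hsv=cv2.cvtColor(im,cv2.COLOR_BGR2HSV)
wood=cv2.inRange(hsv,(3,90,60),(25,255,255))
for n,b,z in (("box",(205,170,265,225),.055),("stand",(312,185,346,222),.036),("mat",(375,160,440,225),.004)):
    print(n,rect(m,biggest(wood,b),z))
cov=cv2.inRange(hsv,(0,0,150),(180,60,255)); c=biggest(cov,(222,188,252,214)); print("cover",rect(m,c,.055),len(c))
dk=cv2.inRange(hsv,(0,0,0),(180,255,75))
print("slot",rect(m,biggest(dk,(226,192,246,210)),.055)); print("key",rect(m,biggest(dk,(318,190,342,214)),.092))
print("drop",plane(m,[[335,177]],.1),"glue",plane(m,[[416,160]],.089),'green',plane(m,[[359,208],[311,231]],.05))
cv2.imwrite("pics/z.png",np.hstack([cv2.resize(im[160:230,200:270],(400,400),interpolation=2),cv2.resize(im[170:240,295:365],(400,400),interpolation=2)]))
E
```

```text
box (array([520.3, 274.8]), array([112.7, 114.5]), 2.4)
stand (array([514. , -27.9]), array([60. , 61.4]), 71.7)
mat (array([ 553.5, -292.3]), array([157.6, 157.6]), 44.2)
cover (array([520.5, 277.5]), array([81.7, 86. ]), 0.3) 99Traceback (most recent call last):
  File "<stdin>", line 9, in <module>
  File "h.py", line 15, in biggest
    cs,_=cv2.findContours(k,cv2.RETR_EXTERNAL,cv2.CHAIN_APPROX_NONE); return max(cs,key=cv2.contourArea)
                                                                             ~~~^^^^^^^^^^^^^^^^^^^^^^^^
ValueError: max() iterable argument is empty
```

```bash
cat >> h.py <<'E'
def st(): 
    s=env.sense(); return s,R.from_rotvec(s["ee_rot"]),np.array(s["eef_pos"])
def shift(target):
    s,r,p=st(); print("t",s["time_s"],"tool shift mm",np.round(r.inv().apply(np.array(target)-p)*1000,1),"f",np.round(s["ft_force"],1))
def axes():
    s,r,p=st(); M=r.as_matrix(); print("pos",p.round(4),"x-yaw",np.degrees(np.arctan2(M[1,0],M[0,0])).round(2),"y-yaw",np.degrees(np.arctan2(M[1,1],M[0,1])).round(2),"tilt",np.degrees(np.arccos(-M[2,2])).round(2),"z",M[:,2].round(4),"q7",round(s["joint_positions"][6],2))
E
python3 - <<'E'
from h import *
axes(); W=np.array(eyes.camera_model("wrist")["world_to_cam"]); s,r,p=st()
C=np.linalg.inv(W); print("cam in tool",r.inv().apply(C[:3,3]-p).round(3)); print("cam axes in tool\n",(r.inv().as_matrix()@C[:3,:3]).round(2)); print(eyes.camera_model("wrist")["camera_matrix"][0])
shift([.514,-.028,.25])
im=cv2.imread("pics/top0.png")
cv2.imwrite("pics/z.png",np.hstack([cv2.resize(im[160:230,200:270],(400,400),interpolation=2),cv2.resize(im[170:240,295:365],(400,400),interpolation=2)]))
E
```

```text
pos [ 0.1802 -0.598   0.2525] x-yaw 16.78 y-yaw -73.22 tilt 0.08 z [-5.0e-04  1.3e-03 -1.0e+00] q7 -0.08
cam in tool [ 0.084  0.001 -0.121]
cam axes in tool
 [[ 0.   -0.95 -0.32]
 [ 1.    0.    0.  ]
 [ 0.   -0.32  0.95]]
[303.22245363   0.         319.31134902]
t 0.1 tool shift mm [ 484.1 -449.4    3.1] f [ 0.1 -0.3  0.6]
```

View pics/z.png

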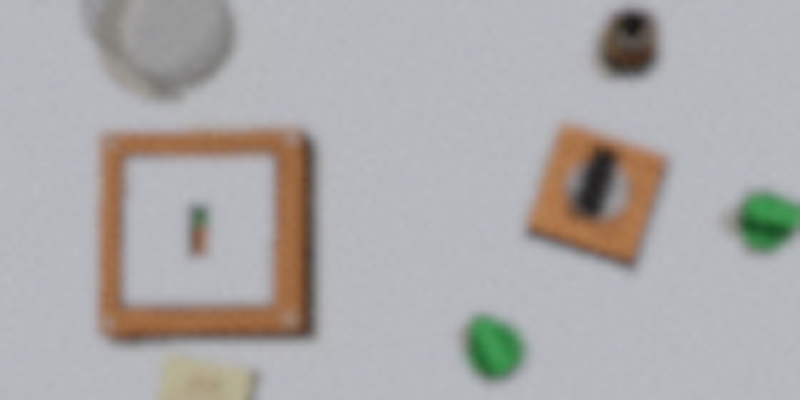

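Slot lies about along world x and the key paddle at yaw about -18°. I'll use tool x-yaw 162° at the stand so there is joint range left for the quarter turn.

Request:
arm_command(
  plan=[30,-28,0,0,0,0,0,30,-28,0,0,0,0,0,30,-28,0,0,0,0,0,30,-28,0,0,0,0,0,30,-28,0,0,0,0,0,30,-28,0,0,0,0,0,30,-28,0,0,0,0,0,30,-28,0,0,0,0,0],
)

```text
time_s: 0.9
eef_pos: [0.3459, -0.313, 0.2532]
ee_rot: [-3.108, -0.458, 0.0]
ft_force: [1.7, -0.6, 0.4]
opening: 0.0428
grip_force: 0.0
```

Request:
arm_command(
  plan=[30,-28,0,0,0,0,0,30,-28,0,0,0,0,0,30,-28,0,0,0,0,0,30,-28,0,0,0,0,0,30,-28,0,0,0,0,0,30,-28,0,0,0,0,0,30,-28,0,0,0,0,0,30,-28,0,0,0,0,0],
)

```text
time_s: 1.7
eef_pos: [0.511, -0.0295, 0.2531]
ee_rot: [3.108, 0.458, -0.001]
ft_force: [1.1, 0.3, -0.8]
opening: 0.0426
grip_force: 0.0
```

Request:
arm_command(
  plan=[0,0,0,0,0,-6,0,0,0,0,0,0,-6,0,0,0,0,0,0,-6,0,0,0,0,0,0,-6,0,0,0,0,0,0,-6,0,0,0,0,0,0,-6,0,0,0,0,0,0,-6,0,0,0,0,0,0,-6,0],
)

```text
time_s: 2.5
eef_pos: [0.5104, -0.031, 0.2529]
ee_rot: [-2.649, -1.688, 0.001]
ft_force: [-0.9, 0.1, -0.8]
opening: 0.043
grip_force: 0.0
```

Request:
arm_command(
  plan=[0,0,0,0,0,-6,0,0,0,0,0,0,-6,0,0,0,0,0,0,-6,0,0,0,0,0,0,-6,0,0,0,0,0,0,-6,0,0,0,0,0,0,-6,0,0,0,0,0,0,-6,0,0,0,0,0,0,-6,0],
)

```text
time_s: 3.3
eef_pos: [0.5104, -0.031, 0.253]
ee_rot: [-1.733, -2.62, 0.001]
ft_force: [0.4, -0.1, -0.1]
opening: 0.0424
grip_force: 0.0
```

Request:
arm_command(
  plan=[0,0,0,0,0,-6,0,0,0,0,0,0,-6,0,0,0,0,0,0,-6,0,0,0,0,0,0,-6,0,0,0,0,0,0,-6,0,0,0,0,0,0,-6,0,0,0,0,0,0,-6,0,0,0,0,0,0,-6,0],
)

```text
time_s: 4.1
eef_pos: [0.5104, -0.031, 0.253]
ee_rot: [-0.518, -3.098, 0.0]
ft_force: [0.1, -0.2, 0.3]
opening: 0.0425
grip_force: 0.0
```

```bash
python3 - <<'E'
from h import *
axes(); print(env.sense()["time_s"],env.sense()["opening"]); cv2.imwrite("pics/w1.png",eyes.snapshot("wrist")); 
import json; m=eyes.camera_model("wrist"); np.savez("w1.npz",**m); print(m["dist_coeffs"])
E
```

```text
pos [ 0.5104 -0.031   0.253 ] x-yaw 161.02 y-yaw 71.02 tilt 0.04 z [-7.e-04  0.e+00 -1.e+00] q7 0.93
4.1 0.042533110632332144
[-0.03846572  0.          0.          0.          0.        ]
```

View pics/w1.png

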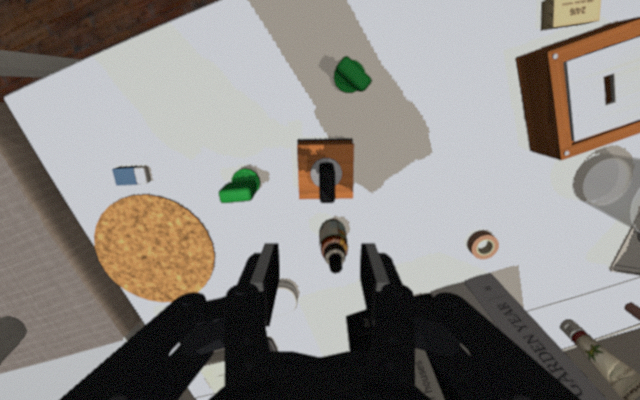

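Wrist view: the key in its stand at (327,180), upright and nearly square to the image; mat at (155,247), cover slot at (610,90), dropper at (335,245).

```bash
python3 - <<'E'
from h import *
im=cv2.imread("pics/w1.png"); m=dict(np.load("w1.npz")); hsv=cv2.cvtColor(im,cv2.COLOR_BGR2HSV)
wood=cv2.inRange(hsv,(3,90,60),(25,255,255))
top=cv2.inRange(hsv,(3,90,110),(25,255,255))
c=biggest(top,(285,125,365,210)); x,y,w,h=cv2.boundingRect(c); print(x,y,w,h)
print("stand",rect(m,c,.036)); 
dk=cv2.inRange(hsv,(0,0,0),(180,255,45))
c=biggest(dk,(310,155,345,210)); print("key px",cv2.boundingRect(c),cv2.minAreaRect(c))
pt=c.reshape(-1,2); print("paddle at .092",rect(m,pt[pt[:,1]>0],.092))
# collar ring: grey, z=.045
g=cv2.inRange(hsv,(0,0,60),(180,70,255)); c=biggest(g,(305,150,350,192)); print("collar px",cv2.boundingRect(c)); print("collar",rect(m,c,.045))
print("mat",rect(m,biggest(wood,(85,185,225,310)),.004))
c=biggest(cv2.inRange(hsv,(0,0,0),(180,255,120)),(598,65,625,115)); print("slot",cv2.boundingRect(c),rect(m,c,.055))
cv2.imwrite("pics/w1z.png",cv2.resize(im[120:220,270:380],(660,600),interpolation=2))
E
```

```text
298 144 56 54
stand (array([516. , -25.6]), array([61.9, 63. ]), 72.0)
key px (319, 163, 16, 39) ((326.5, 182.0), (38.0, 15.0), 90.0)
paddle at .092 (array([512.9, -24.8]), array([14.4, 38.5]), 72.3)
collar px (311, 158, 31, 28)
collar (array([514.1, -24.9]), array([33.8, 31. ]), 72.7)
mat (array([ 556.2, -290.2]), array([167. , 167.9]), 39.0)
slot (604, 74, 11, 30) (array([520.3, 281.1]), array([28.9, 10.3]), 0.7)
```

View pics/w1z.png

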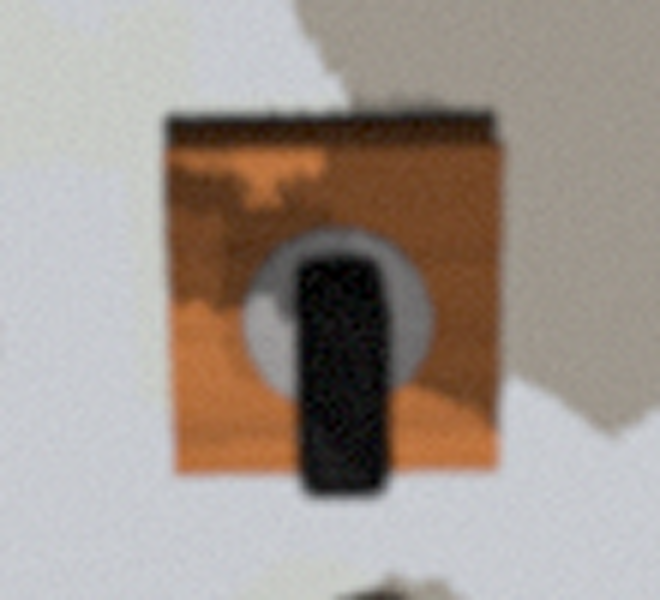

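Request:
arm_command(
  plan=[-2.6,6.9,10,0,0,-1.2,0,0,0,25,0,0,0,0,0,0,25,0,0,0,0,0,0,25,0,0,0,0,0,0,25,0,0,0,0,0,0,25,0,0,0,0,0,0,20,0,0,0,0,0,0,15,0,0,0,0],
)

```text
time_s: 4.95
eef_pos: [0.5147, -0.0247, 0.0812]
ee_rot: [-0.494, -3.1, -0.0]
ft_force: [0.3, -0.5, -0.5]
opening: 0.0429
grip_force: 0.0
```

Request:
arm_command(
  plan=[0,0,0,0,0,0,0,0,0,0,0,0,0,0,0,0,0,0,0,0,-0.6,0,0,0,0,0,0,-1,0,0,0,0,0,0,-1,0,0,0,0,0,0,-1,0,0,0,0,0,0,-1,0,0,0,0,0,0,-1],
  newtons=60,
)

```text
time_s: 5.75
eef_pos: [0.5162, -0.0253, 0.0844]
ee_rot: [0.492, 3.101, -0.0]
ft_force: [-1.3, -0.6, 7.8]
opening: 0.0149
grip_force: 59.1
```

```bash
python3 - <<'E'
from h import *
axes(); s=env.sense(); print(s["time_s"],s["opening"],s["grip_force"],s["ft_force"],s["moment"])
E
```

```text
pos [ 0.5162 -0.0253  0.0844] x-yaw 161.96 y-yaw 71.96 tilt 0.12 z [ 2.1e-03 -4.0e-04 -1.0e+00] q7 0.73
5.75 0.014926209239491783 59.08299386501312 [-1.27718077 -0.60966812  7.82148535] [0.00960976 0.11863482 0.0141444 ]
```

Request:
arm_command(
  plan=[0,0,-5,0,0,0,-1,0,0,-10,0,0,0,-1,0,0,-15,0,0,0,-1,0,0,-15,0,0,0,-1,0,0,-20,0,0,0,-1,0,0,-20,0,0,0,-1,0,0,-20,0,0,0,-1,0,0,-10,0,0,0,-1],
)

```text
time_s: 6.55
eef_pos: [0.5162, -0.0251, 0.201]
ee_rot: [0.492, 3.1, -0.0]
ft_force: [-0.5, 0.7, -1.4]
opening: 0.0153
grip_force: 58.4
```

Request:
arm_command(
  plan=[8,26,0,0,0,0,-1,11,36,0,0,0,0,-1,13,42,0,0,0,0,-1,13,42,0,0,0,0,-1,13,42,0,0,0,0,-1,13,42,0,0,0,0,-1,11,36,0,0,0,0,-1,8,26,0,0,0,0,-1],
)

```text
time_s: 7.35
eef_pos: [0.5193, 0.2833, 0.1988]
ee_rot: [-0.489, -3.103, -0.002]
ft_force: [0.2, 0.5, -0.7]
opening: 0.015
grip_force: 58.5
```

Request:
arm_command(
  plan=[0,0,0,0,0,-4.7,-1,0,0,0,0,0,-4.7,-1,0,0,0,0,0,-4.7,-1,0,0,0,0,0,-4.6,-1,0,0,0,0,0,0,-1,0,0,0,0,0,0,-1,0,0,0,0,0,0,-1,0,0,0,0,0,0,-1],
)

```text
time_s: 8.15
eef_pos: [0.5201, 0.2802, 0.1984]
ee_rot: [-0.017, 3.141, -0.0]
ft_force: [-0.9, -0.6, -0.3]
opening: 0.015
grip_force: 58.5
```

```bash
python3 - <<'E'
from h import *
axes(); s=env.sense(); print(s["time_s"],s["opening"],s["ft_force"]); cv2.imwrite("pics/w2.png",eyes.snapshot("wrist")); 
m=eyes.camera_model("wrist"); np.savez("w2.npz",**m)
E
```

```text
pos [0.5201 0.2802 0.1984] x-yaw -179.38 y-yaw 90.62 tilt 0.01 z [ 2.e-04 -2.e-04 -1.e+00] q7 0.59
8.15 0.015046267825420262 [-0.89669996 -0.6125895  -0.33996992]
```

View pics/w2.png

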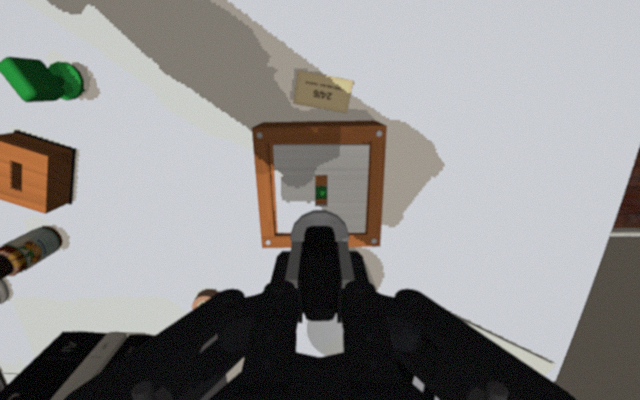

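Cover in the box with slot at (321,190); held key's collar at (320,240) in front of it; the empty stand slot shows at (17,177).

```bash
python3 - <<'E'
from h import *
im=cv2.imread("pics/w2.png"); m=dict(np.load("w2.npz")); hsv=cv2.cvtColor(im,cv2.COLOR_BGR2HSV)
slot=cv2.inRange(hsv,(0,90,0),(180,255,255)); c=biggest(slot,(310,168,332,211)); print("slot",cv2.boundingRect(c),rect(m,c,.055))
w=cv2.inRange(hsv,(3,90,40),(25,255,255)); c=biggest(w,(250,118,390,250)); 
cs,h=cv2.findContours(w[118:250,250:390],cv2.RETR_CCOMP,cv2.CHAIN_APPROX_NONE); 
for c in cs:
    if cv2.contourArea(c)>4000: print("wood/cover",cv2.boundingRect(c),rect(m,c+np.array([250,118]),.055))
# collar silhouette near edge: top rim at TCP-.0394, px row of arc top and its side extremes
col=cv2.inRange(hsv,(0,0,50),(180,60,140)); k=np.zeros_like(col); k[205:262,285:355]=col[205:262,285:355]
for y in (212,216,220,226,232,238): 
    xs=np.where(k[y]>0)[0]; print(y,xs.min() if len(xs) else 0,xs.max() if len(xs) else 0)
z=.1984-.0394; print("arc",plane(m,[[320,212],[292,240],[348,240]],z).round(4))
b=cv2.inRange(hsv,(3,90,40),(25,255,255)); c=biggest(cv2.inRange(hsv,(0,0,0),(180,255,60)),(5,158,25,195)); print("standslot",cv2.boundingRect(c),rect(m,c,.036))
E
```

```text
slot (316, 176, 11, 28) (array([522.3, 281.5]), array([26. ,  9.3]), 0.7)
wood/cover (3, 3, 133, 127) (array([520.9, 280.3]), array([119.6, 115. ]), 1.5)
212 309 350
216 301 354
220 297 350
226 293 354
232 291 354
238 291 348
arc [[0.5023 0.2801 0.159 ]
 [0.5203 0.2638 0.159 ]
 [0.5199 0.2968 0.159 ]]
standslot (13, 163, 8, 26) (array([517. , -25.6]), array([ 7.4, 26.1]), 72.2)
```

Request:
arm_command(
  plan=[-0.5,1,10,0,0,0,-1,0,0,20,0,0,0,-1,0,0,20,0,0,0,-1,0,0,15,0,0,0,-1,0,0,8,0,0,0,-1,0,0,6,0,0,0,-1,0,0,5,0,0,0,-1,0,0,3,0,0,0,-1],
)

```text
time_s: 9.0
eef_pos: [0.5208, 0.2814, 0.1113]
ee_rot: [-0.019, 3.141, 0.0]
ft_force: [-0.3, -0.6, -1.4]
opening: 0.0151
grip_force: 58.5
```

Request:
arm_command(
  plan=[0,0,2,0,0,0,-1,0,0,2,0,0,0,-1,0,0,1,0,0,0,-1,0,0,1,0,0,0,-1,0,0,0.5,0,0,0,-1,0,0,0.5,0,0,0,-1,0,0,0,0,0,0,-1,0,0,0,0,0,0,-1],
)

```text
time_s: 9.8
eef_pos: [0.5206, 0.2813, 0.1043]
ee_rot: [-0.019, 3.141, -0.0]
ft_force: [0.1, 0.2, -0.5]
opening: 0.0149
grip_force: 58.5
```

```bash
python3 - <<'E'
from h import *
axes(); s=env.sense(); print(s["time_s"],s["opening"],s["ft_force"].__repr__(),s["moment"])
E
```

```text
pos [0.5206 0.2813 0.1043] x-yaw -179.32 y-yaw 90.68 tilt 0.0 z [ 1.e-04 -0.e+00 -1.e+00] q7 0.5
9.8 0.014928633515659656 array([ 0.13800343,  0.21687471, -0.51559589]) [-2.06634657e-03 -1.15758291e-05 -2.10701265e-02]
```

Request:
arm_command(
  plan=[0,0,0.5,0,0,5,-1,0,0,0,0,0,5,-1,0,0,0,0,0,6,-1,0,0,0,0,0,6,-1,0,0,0,0,0,6,-1,0,0,0,0,0,6,-1,0,0,0,0,0,6,-1,0,0,0,0,0,6,-1],
)

```text
time_s: 10.6
eef_pos: [0.5206, 0.2813, 0.1038]
ee_rot: [1.217, 2.896, 0.0]
ft_force: [-0.9, 0.1, -2.0]
opening: 0.0148
grip_force: 58.6
```

Request:
arm_command(
  plan=[0,0,0,0,0,6,-1,0,0,0,0,0,6,-1,0,0,0,0,0,6,-1,0,0,0,0,0,6,-1,0,0,0,0,0,6,-1,0,0,0,0,0,5,-1,0,0,0,0,0,5,-1,0,0,0,0,0,4,-1],
)

```text
time_s: 11.4
eef_pos: [0.5205, 0.2815, 0.1039]
ee_rot: [-2.212, -2.231, -0.0]
ft_force: [-0.3, -0.5, -0.8]
opening: 0.0154
grip_force: 58.6
```

Request:
arm_command(
  plan=[0,0,-1,0,0,0,-1,0,0,-2,0,0,0,-1,0,0,-2,0,0,0,-1,0,0,-3,0,0,0,-1,0,0,-4,0,0,0,-1,0,0,-5,0,0,0,-1,0,0,-5,0,0,0,-1,0,0,0,0,0,0,-1],
)

```text
time_s: 12.2
eef_pos: [0.5211, 0.2816, 0.1268]
ee_rot: [2.208, 2.234, 0.002]
ft_force: [0.4, -0.2, -2.7]
opening: 0.0153
grip_force: 58.5
```

```bash
python3 - <<'E'
from h import *
axes(); s=env.sense(); print(s["time_s"],s["opening"],s["ft_force"].__repr__(),s["moment"]); cv2.imwrite("pics/s3.png",cv2.resize(eyes.snapshot("scene")[90:200,210:350],(760,600),interpolation=2))
E
```

```text
pos [0.5211 0.2816 0.1268] x-yaw 90.68 y-yaw 0.68 tilt 0.09 z [ 1.4e-03  7.0e-04 -1.0e+00] q7 -0.83
12.2 0.015342751303793077 array([ 0.39542199, -0.17160407, -2.67075803]) [ 0.04057856 -0.08067384  0.00882813]
```

View pics/s3.png

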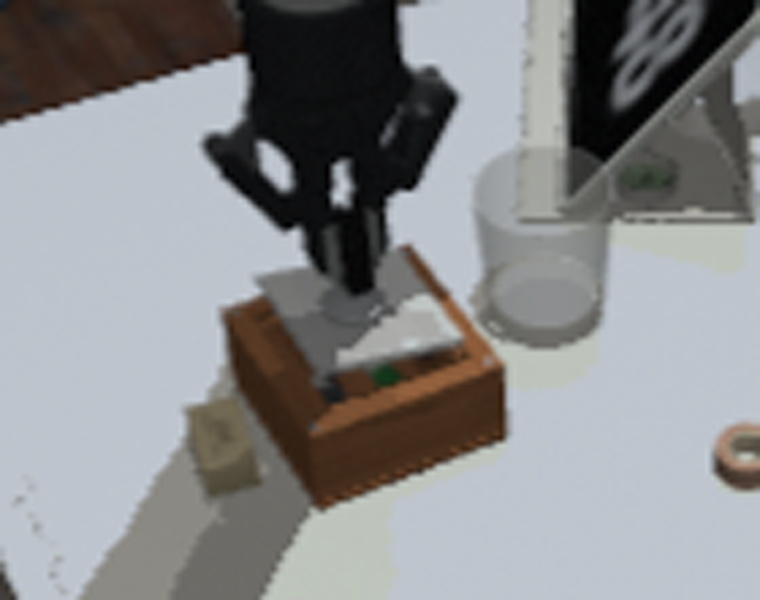

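Cover hangs on the key, tilted slightly, contents untouched. Lift on and carry it to the mat.

Request:
arm_command(
  plan=[0,0,-6,0,0,0,-1,0,0,-10,0,0,0,-1,0,0,-14,0,0,0,-1,0,0,-16,0,0,0,-1,0,0,-16,0,0,0,-1,0,0,-16,0,0,0,-1,0,0,-12,0,0,0,-1,0,0,-5,0,0,0,-1],
)

```text
time_s: 13.05
eef_pos: [0.5211, 0.2817, 0.2229]
ee_rot: [2.208, 2.234, 0.004]
ft_force: [0.3, 0.4, -2.8]
opening: 0.0151
grip_force: 58.5
```

Request:
arm_command(
  plan=[-6,0.3,0,0,0,0,-1,-12,0.6,0,0,0,0,-1,-18,0.9,0,0,0,0,-1,-24,1.2,0,0,0,0,-1,-28,1.4,0,0,0,0,-1,-30,1.5,0,0,0,0,-1,-30,1.5,0,0,0,0,-1,-30,1.5,0,0,0,0,-1],
)

```text
time_s: 13.85
eef_pos: [0.531, 0.1007, 0.2198]
ee_rot: [-2.209, -2.233, 0.003]
ft_force: [0.3, 0.6, -2.8]
opening: 0.0154
grip_force: 58.5
```

Request:
arm_command(
  plan=[-30,1.5,0,0,0,0,-1,-30,1.5,0,0,0,0,-1,-30,1.5,0,0,0,0,-1,-30,1.5,0,0,0,0,-1,-30,1.5,0,0,0,0,-1,-30,1.5,0,0,0,0,-1,-30,1.5,0,0,0,0,-1,-30,1.5,0,0,0,0,-1],
)

```text
time_s: 14.65
eef_pos: [0.5452, -0.1388, 0.2198]
ee_rot: [-2.208, -2.233, 0.002]
ft_force: [0.7, 0.8, -1.9]
opening: 0.0148
grip_force: 58.5
```

Request:
arm_command(
  plan=[-30,1.5,0,0,0,0,-1,-30,1.5,0,0,0,0,-1,-28,1.4,0,0,0,0,-1,-24,1.2,0,0,0,0,-1,-18,0.9,0,0,0,0,-1,-12,0.6,0,0,0,0,-1,-8,0.3,0,0,0,0,-1,-4,0,0,0,0,0,-1],
)

```text
time_s: 15.45
eef_pos: [0.5556, -0.2905, 0.2205]
ee_rot: [-2.208, -2.234, -0.0]
ft_force: [0.3, 0.5, -2.6]
opening: 0.0151
grip_force: 58.5
```

```bash
python3 - <<'E'
from h import *
axes(); shift([.5562,-.2902,.1])
s=env.sense(); print(s["ft_force"].__repr__(),s["moment"])
im=eyes.snapshot("wrist"); m=eyes.camera_model("wrist"); cv2.imwrite("pics/w4.png",im); np.savez("w4.npz",**m)
t=eyes.snapshot("scene"); cv2.imwrite("pics/c4.png",np.hstack([cv2.resize(im,(400,250)),cv2.resize(t[200:400,260:580],(400,250))]))
E
```

```text
pos [ 0.5556 -0.2905  0.2205] x-yaw 90.68 y-yaw 0.68 tilt 0.03 z [-3.e-04  4.e-04 -1.e+00] q7 0.28
t 15.45 tool shift mm [  0.2   0.6 120.5] f [ 0.3  0.5 -2.6]
array([ 0.25300365,  0.47767728, -2.63108386]) [-0.0273622   0.00791143 -0.02930121]
```

View pics/c4.png

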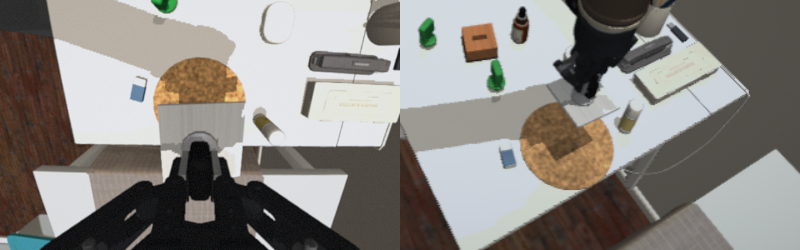

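Cover hangs level over the mat on the key; glue stick stays clear. Lower it.

Request:
arm_command(
  plan=[0.2,0.6,8,0,0,0,-1,0,0,16,0,0,0,-1,0,0,20,0,0,0,-1,0,0,20,0,0,0,-1,0,0,20,0,0,0,-1,0,0,18,0,0,0,-1,0,0,10,0,0,0,-1,0,0,6,0,0,0,-1],
)

```text
time_s: 16.35
eef_pos: [0.5561, -0.2892, 0.1017]
ee_rot: [-2.206, -2.235, 0.0]
ft_force: [-0.3, -0.1, -2.7]
opening: 0.0147
grip_force: 58.5
```

Request:
arm_command(
  plan=[0,0,5,0,0,0,-1,0,0,5,0,0,0,-1,0,0,5,0,0,0,-1,0,0,5,0,0,0,-1,0,0,4,0,0,0,-1,0,0,3,0,0,0,-1,0,0,2,0,0,0,-1,0,0,0,0,0,0,-1],
)

```text
time_s: 17.15
eef_pos: [0.5564, -0.2902, 0.0737]
ee_rot: [2.208, 2.234, 0.0]
ft_force: [-0.3, -0.1, -1.1]
opening: 0.0152
grip_force: 58.6
```

```bash
python3 - <<'E'
from h import *
axes(); s=env.sense(); print(s["ft_force"].__repr__(),s["moment"])
E
```

```text
pos [ 0.5564 -0.2902  0.0737] x-yaw 90.68 y-yaw 0.68 tilt 0.01 z [ 1.e-04 -0.e+00 -1.e+00] q7 0.22
array([-0.25826189, -0.1240887 , -1.07380286]) [-0.02061461  0.00072888 -0.02744279]
```

Request:
arm_command(
  plan=[0,0,0.5,0,0,0,-1,0,0,0.5,0,0,0,-1,0,0,0,0,0,0,-1,0,0,0,0,0,0,-1,0,0,0,0,0,0,-1,0,0,0,0,0,0,-1,0,0,0,0,0,0,-1,0,0,0,0,0,0,-1],
)

```text
time_s: 17.95
eef_pos: [0.5563, -0.2902, 0.0728]
ee_rot: [2.208, 2.234, 0.0]
ft_force: [-0.0, -0.3, -1.4]
opening: 0.015
grip_force: 58.6
```

```bash
python3 - <<'E'
from h import *
axes(); s=env.sense(); print(s["ft_force"].__repr__(),s["moment"])
im=eyes.snapshot("wrist"); m=eyes.camera_model("wrist"); cv2.imwrite("pics/w5.png",im); np.savez("w5.npz",**m)
s=env.sense()
# predicted cover corners (image) for checking
c=np.array([.5564,-.2902,.023]); P=np.array([[a,b,0] for a,b in((-.042,.042),(.042,.042),(.042,-.042),(-.042,-.042))])+c
W=m["world_to_cam"]; px,_=cv2.projectPoints(P,cv2.Rodrigues(W[:3,:3])[0],W[:3,3],m["camera_matrix"],m["dist_coeffs"]); print(px.reshape(-1,2).round())
hsv=cv2.cvtColor(im,cv2.COLOR_BGR2HSV); cork=cv2.inRange(hsv,(5,80,40),(28,255,255))
e=[]
for x in range(230,411,20):
    col=cork[:,x]; y=np.where(col>0)[0]; e.append((x,int(y[y<px[0,0,1]+40].max()) if len(y) else -1))
print(e); print(plane(m,[p for p in e],.023)[:,:2].round(4).tolist())
E
```

```text
pos [ 0.5563 -0.2902  0.0728] x-yaw 90.67 y-yaw 0.67 tilt 0.0 z [ 0. -0. -1.] q7 0.22
array([-0.01583119, -0.34686614, -1.37570577]) [-0.02481299  0.00047027  0.03146461]
[[247. 165.]
 [392. 167.]
 [381. 290.]
 [255. 288.]]
[(230, 205), (250, 205), (270, 164), (290, 164), (310, 164), (330, 164), (350, 164), (370, 165), (390, 165), (410, 205)]
[[0.5024, -0.2729], [0.5146, -0.2727], [0.5277, -0.2472], [0.5393, -0.2471], [0.5508, -0.2469], [0.5623, -0.2468], [0.5738, -0.2466], [0.5854, -0.247], [0.597, -0.2469], [0.6113, -0.2714]]
```

View pics/w5.png

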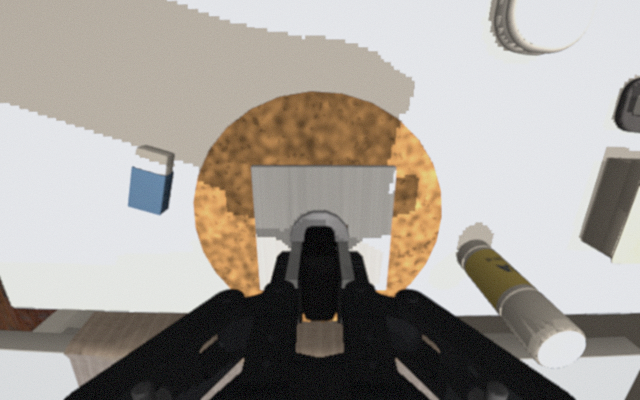

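Cover stands square on the mat (edges columns 252–396, front edge row 165), about 2.5 mm to the +x side of the key; I'll centre the key on it before unlocking.

Request:
arm_command(
  plan=[0.8,2,0,0,0,-5,-1,0,0,0,0,0,-5,-1,0,0,0,0,0,-6,-1,0,0,0,0,0,-6,-1,0,0,0,0,0,-6,-1,0,0,0,0,0,-6,-1,0,0,0,0,0,-6,-1,0,0,0,0,0,-6,-1],
)

```text
time_s: 18.8
eef_pos: [0.5582, -0.2894, 0.0728]
ee_rot: [1.153, 2.922, -0.0]
ft_force: [0.3, -0.7, -1.8]
opening: 0.0154
grip_force: 58.7
```

Request:
arm_command(
  plan=[0,0,0,0,0,-6,-1,0,0,0,0,0,-6,-1,0,0,0,0,0,-6,-1,0,0,0,0,0,-6,-1,0,0,0,0,0,-6,-1,0,0,0,0,0,-5,-1,0,0,0,0,0,-5,-1,0,0,0,0,0,-4,-1],
)

```text
time_s: 19.6
eef_pos: [0.5582, -0.2895, 0.0727]
ee_rot: [0.024, -3.141, 0.0]
ft_force: [0.6, -0.2, -1.3]
opening: 0.0155
grip_force: 58.7
```

```bash
python3 - <<'E'
from h import *
axes(); s=env.sense(); print(s["ft_force"].__repr__(),s["moment"])
im=eyes.snapshot("wrist"); m=eyes.camera_model("wrist"); cv2.imwrite("pics/w6.png",im); np.savez("w6.npz",**m)
p=np.array(s["eef_pos"]); P=np.array([[-.042,a,0] for a in (-.042,.042)])+[p[0],p[1],.023]
W=m["world_to_cam"]; px,_=cv2.projectPoints(P,cv2.Rodrigues(W[:3,:3])[0],W[:3,3],m["camera_matrix"],m["dist_coeffs"]); print(px.reshape(-1,2).round())
hsv=cv2.cvtColor(im,cv2.COLOR_BGR2HSV); cork=cv2.inRange(hsv,(5,80,40),(28,255,255))
e=[]
for x in range(270,381,20):
    y=np.where(cork[:,x]>0)[0]; e.append((x,int(y[y<200].max())))
print(plane(m,e,.023)[:,:2].round(4).tolist())
for r in (175,185):
    x=np.where(cork[r]>0)[0]; l,rr=x[x<320].max(),x[x>320].min(); print(l,rr,plane(m,[[l,r],[rr,r]],.023)[:,:2].round(4).tolist())
E
```

```text
pos [ 0.5582 -0.2895  0.0727] x-yaw -179.14 y-yaw 90.86 tilt 0.01 z [-1.e-04 -1.e-04 -1.e+00] q7 1.55
array([ 0.58417591, -0.15212657, -1.27322657]) [-0.05462101  0.00384894  0.0374873 ]
[[249. 165.]
 [394. 168.]]
[[0.5158, -0.3193], [0.5156, -0.3077], [0.5153, -0.2962], [0.5151, -0.2847], [0.5149, -0.2731], [0.5146, -0.2616]]
246 392 [[0.522, -0.3335], [0.5203, -0.2483]]
247 391 [[0.5281, -0.3332], [0.5264, -0.2483]]
```

Request:
arm_command(
  plan=[0.5,-0.8,0,0,0,0,-1,0,0,-1,0,0,0,-1,0,0,-2,0,0,0,-1,0,0,-2,0,0,0,-1,0,0,-3,0,0,0,-1,0,0,-3,0,0,0,-1,0,0,-3,0,0,0,-1,0,0,0,0,0,0,-1],
)

```text
time_s: 20.45
eef_pos: [0.5581, -0.2903, 0.0874]
ee_rot: [-0.018, 3.141, -0.001]
ft_force: [-0.7, 0.2, -1.2]
opening: 0.015
grip_force: 58.7
```

Request:
arm_command(
  plan=[0,0,-4,0,0,0,-1,0,0,-4,0,0,0,-1,0,0,-5,0,0,0,-1,0,0,-6,0,0,0,-1,0,0,0,0,0,0,-1,0,0,0,0,0,0,-1,0,0,0,0,0,0,-1,0,0,0,0,0,0,-1],
)

```text
time_s: 21.25
eef_pos: [0.5576, -0.2901, 0.1055]
ee_rot: [0.018, -3.141, -0.0]
ft_force: [0.2, 0.3, -1.4]
opening: 0.0154
grip_force: 58.7
```

```bash
python3 - <<'E'
from h import *
axes(); s=env.sense(); print(s["time_s"],s["ft_force"].__repr__(),s["moment"])
im=eyes.snapshot("wrist"); t=eyes.snapshot("scene"); cv2.imwrite("pics/c7.png",np.hstack([cv2.resize(im,(400,250)),cv2.resize(t[240:400,300:556],(400,250))]))
E
```

```text
pos [ 0.5576 -0.2901  0.1055] x-yaw -179.33 y-yaw 90.67 tilt 0.03 z [-4.e-04  2.e-04 -1.e+00] q7 1.57
21.25 array([ 0.24850658,  0.33588019, -1.35172211]) [-0.00279993 -0.03772968 -0.00951308]
```

View pics/c7.png

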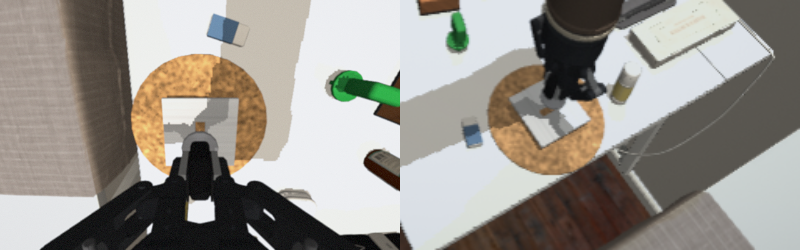

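Key is out, cover stays on the mat with the slot visible. Return the key.

Request:
arm_command(
  plan=[0,0,-8,0,0,0,-1,0,0,-14,0,0,0,-1,0,0,-18,0,0,0,-1,0,0,-18,0,0,0,-1,0,0,-18,0,0,0,-1,0,0,-14,0,0,0,-1,0,0,-8,0,0,0,-1,0,0,-2,0,0,0,-1],
)

```text
time_s: 22.15
eef_pos: [0.5582, -0.2903, 0.2072]
ee_rot: [-0.018, 3.14, -0.002]
ft_force: [-0.4, -0.3, -0.6]
opening: 0.0149
grip_force: 58.7
```

Request:
arm_command(
  plan=[3.3,23,0,0,0,0,-1,4.8,33,0,0,0,0,-1,5.5,38,0,0,0,0,-1,5.6,39,0,0,0,0,-1,5.6,39,0,0,0,0,-1,5.5,38,0,0,0,0,-1,4.8,33,0,0,0,0,-1,3.2,22,0,0,0,0,-1],
)

```text
time_s: 22.95
eef_pos: [0.5154, -0.0229, 0.2055]
ee_rot: [0.023, -3.141, -0.001]
ft_force: [-0.4, -0.8, -1.7]
opening: 0.0151
grip_force: 58.7
```

Request:
arm_command(
  plan=[0,0,0,0,0,4,-1,0,0,0,0,0,5,-1,0,0,0,0,0,5,-1,0,0,0,0,0,4.7,-1,0,0,0,0,0,0,-1,0,0,0,0,0,0,-1,0,0,0,0,0,0,-1,0,0,0,0,0,0,-1],
)

```text
time_s: 23.75
eef_pos: [0.5163, -0.0257, 0.2057]
ee_rot: [-0.491, -3.103, -0.0]
ft_force: [-0.0, 0.1, -0.9]
opening: 0.0153
grip_force: 58.8
```

```bash
python3 - <<'E'
from h import *
axes(); shift([.5162,-.0253,.0854]); im=eyes.snapshot("wrist"); m=eyes.camera_model("wrist"); cv2.imwrite("pics/w8.png",im)
hsv=cv2.cvtColor(im,cv2.COLOR_BGR2HSV)
s,r,p=st(); q=p.copy(); q[2]=.036; W=m["world_to_cam"]; pr=lambda P:cv2.projectPoints(np.array(P),cv2.Rodrigues(W[:3,:3])[0],W[:3,3],m["camera_matrix"],m["dist_coeffs"])[0].reshape(-1,2)
c0=pr([q])[0]; print("expected slot px",c0)
x,y=c0.astype(int); c=biggest(cv2.inRange(hsv,(0,0,0),(180,255,60)),(x-14,y-26,x+14,y+14)); print(cv2.boundingRect(c),rect(m,c,.036))
c=biggest(cv2.inRange(hsv,(3,90,40),(25,255,255)),(x-60,y-60,x+60,y+60)); print("stand",cv2.boundingRect(c),rect(m,c,.036))
E
```

```text
pos [ 0.5163 -0.0257  0.2057] x-yaw 162.03 y-yaw 72.03 tilt 0.02 z [-3.e-04  1.e-04 -1.e+00] q7 0.92
t 23.75 tool shift mm [1.000e-01 3.000e-01 1.203e+02] f [-0.   0.1 -0.9]
expected slot px [319.59170109 179.46363262]
(321, 190, 3, 2) (array([528.4, -27.2]), array([2.3, 0.9]), 44.4)
stand (287, 143, 65, 68) (array([514.4, -25.5]), array([63.1, 69. ]), 72.1)
```

Request:
arm_command(
  plan=[0,0.3,12,0,0,0,-1,0,0,20,0,0,0,-1,0,0,24,0,0,0,-1,0,0,20,0,0,0,-1,0,0,15,0,0,0,-1,0,0,9,0,0,0,-1,0,0,6,0,0,0,-1,0,0,5,0,0,0,-1],
)

```text
time_s: 24.6
eef_pos: [0.5167, -0.0252, 0.0946]
ee_rot: [0.492, 3.102, 0.0]
ft_force: [-0.3, -0.3, -0.1]
opening: 0.0149
grip_force: 58.8
```

Request:
arm_command(
  plan=[0,0,4,0,0,0,-1,0,0,3,0,0,0,-1,0,0,1.5,0,0,0,-1,0,0,1,0,0,0,-1,0,0,0.5,0,0,0,-1,0,0,0.3,0,0,0,-1,0,0,0,0,0,0,-1,0,0,0,0,0,0,-1],
)

```text
time_s: 25.4
eef_pos: [0.5165, -0.0253, 0.0846]
ee_rot: [0.492, 3.103, -0.0]
ft_force: [-0.2, -1.0, -1.3]
opening: 0.0152
grip_force: 58.8
```

```bash
python3 - <<'E'
from h import *
axes(); s=env.sense(); print(s["time_s"],s["ft_force"].__repr__(),s["moment"])
E
```

```text
pos [ 0.5165 -0.0253  0.0846] x-yaw 161.98 y-yaw 71.98 tilt 0.01 z [ 1.e-04 -0.e+00 -1.e+00] q7 0.78
25.4 array([-0.15460431, -0.95408423, -1.27966976]) [-0.00339408 -0.01297107 -0.00012005]
```

Nearly home. Open, wait, withdraw straight up.

Request:
arm_command(
  plan=[0,0,0.3,0,0,0,-1,0,0,0,0,0,0,-0.4,0,0,0,0,0,0,-0.2,0,0,0,0,0,0,0,0,0,0,0,0,0,0,0,0,0,0,0,0,0,0,0,0,0,0,0,0,0,0,0,0,0,0,0],
)

```text
time_s: 26.2
eef_pos: [0.5164, -0.0253, 0.0842]
ee_rot: [-0.492, -3.103, 0.0]
ft_force: [0.2, -0.8, 0.3]
opening: 0.043
grip_force: 0.0
```

Request:
arm_command(
  plan=[0,0,-6,0,0,0,0,0,0,-15,0,0,0,0,0,0,-25,0,0,0,0,0,0,-30,0,0,0,0,0,0,-30,0,0,0,0,0,0,-30,0,0,0,0,0,0,-20,0,0,0,0,0,0,-10,0,0,0,0],
)

```text
time_s: 27.0
eef_pos: [0.5172, -0.025, 0.2533]
ee_rot: [0.491, 3.099, -0.0]
ft_force: [0.6, 0.1, -0.3]
opening: 0.043
grip_force: 0.0
```

```bash
python3 - <<'E'
from h import *
axes(); print(env.sense()["time_s"],env.sense()["opening"])
im=eyes.snapshot("wrist"); m=eyes.camera_model("wrist"); hsv=cv2.cvtColor(im,cv2.COLOR_BGR2HSV)
dk=cv2.inRange(hsv,(0,0,0),(180,255,45))
a=im[120:220,270:380]; cv2.imwrite("pics/c9.png",np.hstack([cv2.resize(im,(480,300)),cv2.resize(a,(300,300))]))
c=biggest(dk,(305,150,345,212)); print("paddle",cv2.boundingRect(c),rect(m,c,.092)); 
g=cv2.inRange(hsv,(0,0,60),(180,70,255)); c=biggest(g,(305,145,350,192)); print("collar",cv2.boundingRect(c),rect(m,c,.045))
E
```

```text
pos [ 0.5172 -0.025   0.2533] x-yaw 161.99 y-yaw 71.99 tilt 0.22 z [ 3.7e-03 -7.0e-04 -1.0e+00] q7 0.96
27.0 0.042998846395814125
paddle (312, 158, 15, 39) (array([513.8, -24.3]), array([13.6, 38.1]), 71.6)
collar (305, 154, 30, 28) (array([515.8, -24.6]), array([32.6, 30.8]), 73.0)
```

View pics/c9.png

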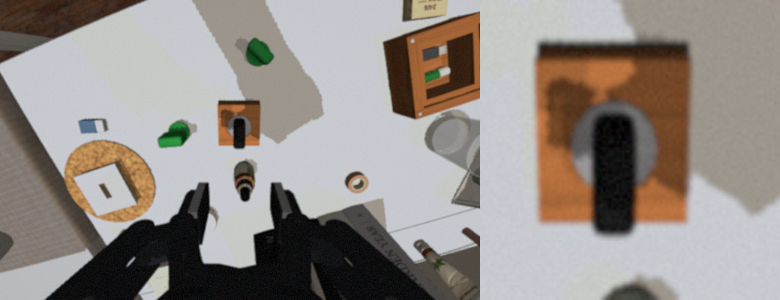

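The key is upright in its stand, measuring the same as at the start. The cover stands in the middle of the mat and the contents are undisturbed.

```bash
python3 -c "
from rig import env
print(env.hand_in())"
```

```text
the job is handed in; nothing more can be done
None
```

The job is done and handed in at about 27 s: the cover stands in the middle of the mat, the key is back home in its stand, and the box contents and bystanders look undisturbed in the last picture; the hand-in returned no verdict.

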